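# Bolt the document box on the study desk

### The job

The blue document box on the desk is shut but not bolted. With a fingertip, push its red knob along the long leg of the L-shaped slot to the corner and then sideways into the short leg, right to its end, so that the bolt is shot into the brass keeper and cannot slide back. Only push the knob, do not pull it up, and leave the glue stick, tape roll, bottle and cup standing where they are.

Things in the scene. Friction and masses are not known exactly. Their poses are not given: they have to be found in the camera images.
- docbox: Blue steel document box, shut, fixed, 220 (x) by 300 (y) by 80 mm high. Origin: centre of its underside, z up. Brass keeper on the lid at the +y edge, x -50 to -10, y 125 to 140, up to 98 mm high. White guide plate on the lid, x -55 to 35, y -90 to 30 mm, its top 94 mm above the desk, with an L-shaped slot 16 mm wide.
- slot_corner (a point): Where the knob's axis stands at the corner of the slot, at the plate's top: x -30, y 5, z 94 mm in the box's frame (axes as the box). The long leg runs straight here from x -30, y -65 mm, along the box's +y.
- slot_end (a point): Where the knob's axis stands at the end of the short leg, at the plate's top: x 10, y 5, z 94 mm in the box's frame. The short leg runs straight here from the corner, along the box's +x, 40 mm.
- knob_mid (a point): Centre (half-way up) of the red knob: an upright cylinder of 26 mm diameter and 28 mm height, from 98 to 126 mm above the desk, on a 12 mm steel pin that rides in the slot. Its axes are those of the box. It stays upright, slides where pushed with about 1.5 to 4 N and stays where it is left. It starts in the first 20 mm of the long leg.
- bolt (a joint): Travel of the bolt and knob along the long leg, towards the box's +y, in m: 0 at the start of the leg, 0.070 at the corner (firm stop). In the short leg it cannot go back by more than 2 mm.
- follower (a joint): Travel of the knob along the short leg, towards the box's +x, in m: 0 in the long leg, 0.040 at the end of the short leg (firm stop). Blocked by the plate (2 mm of play) until the knob has reached the corner.
- knob (a joint): How far the knob is pulled up from its seat, in m: 0 when seated; a spring draws it back (about 5 N at 5 mm). It should stay at 0.
- glue_mid (a point): Glue stick standing on the lid on the +x side of the guide plate, white with an orange cap, 26 mm diameter, 70 mm high; point: its centre. Leave alone.
- tape_mid (a point): Green tape roll lying flat on the lid on the +x side of the guide plate, 48 mm diameter, 18 mm high; point: its centre. It may have changed places with the glue stick. Leave alone.
- tea_mid (a point): Amber tea bottle with a white cap standing on the desk behind the box, 64 mm diameter, 190 mm high; point: its centre, half-way up. Leave alone.
- mug_mid (a point): White cup standing on the desk behind the box, 76 mm diameter, 70 mm high; point: its centre, half-way up. It may have changed places with the bottle. Leave alone.
Mind the look-alikes: they are no part of the job. Of the things like the part that bears tea_mid, leave any that is turquoise; of the rest the larger one is meant.

How it is judged:
On the way, in this order (a step that is already met when the one before it is completed fails the run):
1. the knob is at the corner of the slot, not yet in the short leg (value of joint bolt above 0.065 m and value of joint follower below 0.012 m).
2. the knob is at the end of the short leg (value of joint bolt above 0.065 m and value of joint follower above 0.036 m), for 0.1 s.
At the end, for the whole second after the job is handed in: The bolt is out to within 5 mm of its full 70 mm, the knob is within 4 mm of the end of the short leg, seated and at rest; glue stick, tape roll, bottle and cup are upright and within 25 mm of where they started (all of step 2 and value of joint knob below 0.002 m and velocity of joint bolt between -0.01 and 0.01 m/s and velocity of joint follower between -0.01 and 0.01 m/s and distance of each of glue_mid, tape_mid, tea_mid, mug_mid from where it was at the start of the episode below 0.025 m and angle between each of glue_mid, tape_mid, tea_mid, mug_mid's own z axis and vertical below 0.3 rad); the robot touches nothing.
It fails at once if the glue stick is moved more than 25 mm or tipped over (distance of glue_mid from where it was at the start of the episode above 0.025 m or angle between glue_mid's own z axis and vertical above 0.5 rad).
It fails at once if the tape roll is moved more than 25 mm or tipped over (distance of tape_mid from where it was at the start of the episode above 0.025 m or angle between tape_mid's own z axis and vertical above 0.5 rad).
It fails at once if the tea bottle is moved more than 25 mm or tipped over (distance of tea_mid from where it was at the start of the episode above 0.025 m or angle between tea_mid's own z axis and vertical above 0.5 rad).
It fails at once if the white cup is moved more than 25 mm or tipped over (distance of mug_mid from where it was at the start of the episode above 0.025 m or angle between mug_mid's own z axis and vertical above 0.5 rad).
It fails at once if the knob is pulled up by more than 5 mm (value of joint knob above 0.005 m).
It also fails if it takes over 42 s, if anything falls off the work surface, if the arm or the gripper's body presses on something with over 40 N, if the wrist force passes 120 N, or if a joint passes its speed limit or range.

### The arm

A 7-joint arm with a two-finger parallel gripper is mounted at the origin on the work surface. World frame = base frame: x ahead of the robot, y to its left, z up, the work surface at z = 0. Lengths are in m, angles in rad, forces in N, time in s.
With the tool pointing down it reaches from about 0.4 to 0.85 m from the base axis. Payload 10.4 kg.
Tool frame: the origin (TCP) lies midway between the tips of the shut fingers; the grasp point (between the pads) lies 19 mm behind it; z points along the fingers, x is the direction in which the jaws open and shut, and the axes are right-handed (so a half turn about z gives the same grasp; the last joint's range is limited). The gripper opens to 85 mm and grips with 20 to 120 N. Pads are 22 mm wide; open, the fingers measure 114 mm over their backs; the gripper's body (76 mm by 85 mm) begins 54 mm behind the grasp point. The pads swing forward as they close: fully open they stand 13 mm farther back than shut.
Start: joints at [1.251, 0.332, -0.065, 1.46, 0.022, 1.35, -0.088], TCP at [0.183, -0.598, 0.199] pointing down, gripper open.
Joint ranges: [-2.6, 2.6], [-0.5, 2.12], [-1.47, 1.34], [0.16, 2.42], [-1.27, 4.41], [0.06, 2.06], [-2.6, 2.6]. Speed limits (rad/s): [2.22, 2.22, 2.79, 2.79, 3.14, 3.14, 3.14].

### API

Orientations are given as a unit quaternion [x, y, z, w].
In Python, from workcell import manip, cams gives the robot as it stands.
- The arm moves only by the tool move_arm, never from a script. Its argument "moves" is a list of rows, each a list of 7 numbers: the turn, a rotation vector about the tool's x, y, z in degrees, then the shift along the tool's x, y, z in m, then the finger opening in m, from 0 to 0.0854. A call has 1 to 10 rows; each row is the pose to reach, as a shift and turn from the pose commanded when the call began, along the tool's axes at that moment; what a row does not reach only later rows make up. A row lasts 1/10 s, in which the tool goes at most 50 mm and 8.59 degrees, less where a joint would pass 70% of its speed; a pose out of reach is approached as far as the arm can. A call with a gripper value outside its range is refused whole. The fingers move at their own pace and stop on an object; "grip_force" is the grip in N (left out, the last holds). Time passes only in rows, so rows that repeat a pose let the fingers close. It gives the time, the measured TCP pose, the force and the opening at its end, in the units of the state.
- manip.get_obs(): the state, without advancing time (a new reading comes with each control period).
- cams.camera(name): name is "side" or "top"; returns the picture (384x512x3 uint8, red, green, blue); there is no depth.
- cams.camera_params(name): a dict with "fx", "fy", "cx", "cy" (pixels), "dist_coeffs" ([k1, k2, p1, p2, k3] as OpenCV has them; the pictures are not rectified), "xyz" and "rotation" of the camera in the world. Camera axes: x right, y up, looking along -z (the intrinsics and any distortion apply to the point x, -y, -z); pixel columns grow to the right and rows downward; lengths in m; the calibration is good to about 2 mm. A picture is of the moment at which its call begins. camera_params takes no time and is no camera call.
- manip.hand_in(): hands the job in, once; it reports no verdict.
The state is a dict: "clock": time; "joint_pos": joint angles; "joint_velocities": joint speeds; "tau": joint torques, N m; "position": TCP position; "ee_rot": TCP orientation; "ft_force": force on the tool from outside, world axes, zero at the start; "torque": the same for the moment, N m; "grip_width": opening from 0.0 (shut) to 1.0 (fully open).
Only numpy, scipy, OpenCV 4.12 (cv2) and the standard library are available. Lean on these libraries where they do the work, as an engineer would, in place of code of your own. Each camera call takes 0.05 s, during which the arm holds its last target. There are 200 camera calls.

## Working session

There is one attempt and no reset: what is moved stays moved. The work goes in short steps, Python scripts to look and compute and a tool call to move; the robot and the scene stay as the last step left them, time stands still between calls to the robot, and variables do not carry over. Pictures are saved under pics/ and viewed, about 8 in all and at most 12, crops included, and the job is handed in when it is done.

Besides the shell and the picture viewer there is one more tool, called as name(argument=value, ...) on one line, values as JSON. move_arm: Moves the arm, as the interface text tells. Its arguments: {"type":"object","properties":{"moves":{"type":"array","items":{"type":"array","items":{"type":"number"}}},"grip_force":{"type":"number"}},"required":["moves"]}

```bash
mkdir -p pics; ls
python3 - <<'E'
from workcell import manip, cams
import cv2
for n in("top","side"):
    cv2.imwrite(f"pics/{n}0.png",cams.camera(n)[:,:,::-1]); print(n,cams.camera_params(n))
print(manip.get_obs())
E
```

```text
pics
top {'fx': 359.44037247575653, 'fy': 359.44037247575653, 'cx': 254.191458248164, 'cy': 188.85077362111613, 'dist_coeffs': array([0.01099009, 0.        , 0.        , 0.        , 0.        ]), 'xyz': array([0.51927482, 0.01929741, 0.77732711]), 'rotation': array([ 0.08189955, -0.06834824, -0.62502635,  0.7732807 ])}
side {'fx': 356.26922106952213, 'fy': 356.26922106952213, 'cx': 257.46873880453865, 'cy': 193.0539867944758, 'dist_coeffs': array([-0.03127792,  0.        ,  0.        ,  0.        ,  0.        ]), 'xyz': array([0.48418256, 0.52165028, 0.68683228]), 'rotation': array([-0.05630744,  0.34563552,  0.91985935, -0.17670412])}
{'clock': 0.1, 'joint_pos': array([ 1.25145976,  0.33280683, -0.0647058 ,  1.46085223,  0.02159409,
        1.34992729, -0.08852713]), 'joint_velocities': array([ 0.0007084 ,  0.00060337, -0.00053845, -0.00156547, -0.0005021 ,
       -0.00163587,  0.00056728]), 'tau': array([ 2.79914420e-03, -6.26745415e+01,  4.96686122e-02, -3.92428064e+01,
        1.61643361e-02,  7.01650511e-03, -5.84055761e-05]), 'position': array([ 0.18263797, -0.59731664,  0.19869913]), 'ee_rot': array([ 8.03864646e-01, -5.94811911e-01, -5.36999682e-04, -3.64898480e-04]), 'ft_force': array([-0.28126885,  0.49379739, -1.00112594]), 'torque': array([-0.04300738,  0.04270763,  0.00331987]), 'grip_width': 1.0009483497366947}
```

View pics/top0.png

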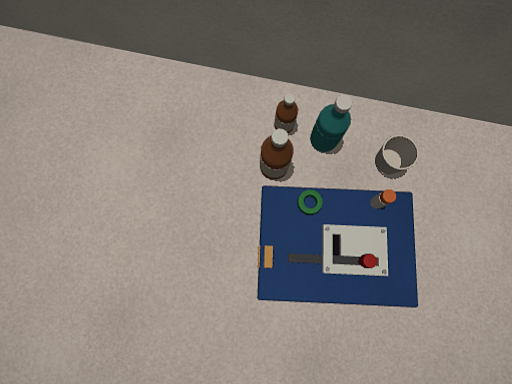

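View pics/side0.png

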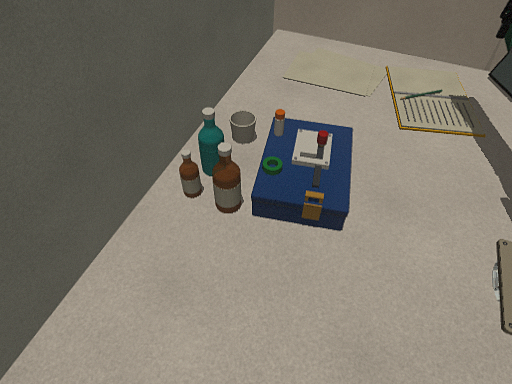

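The top view shows the blue box with the keeper at (268,257), so box +y points left in the image and +x points up. The red knob is at (369,261), the only red one, and the slot's short leg is near (337,244). The orange glue cap at (389,197) could be mistaken for the knob, but it stands off the plate. The bottles are the large amber one at (277,155), which is tea_mid, with the small amber (287,112) and turquoise (330,125) ones as look-alikes. The cup is at (397,155).

Run:
```python
import cv2
i=cv2.imread("pics/top0.png")[180:310,250:425]; cv2.imwrite("pics/topc.png",cv2.resize(i,None,fx=4,fy=4,interpolation=cv2.INTER_CUBIC))
i=cv2.imread("pics/side0.png")[100:235,240:365]; cv2.imwrite("pics/sidec.png",cv2.resize(i,None,fx=4,fy=4,interpolation=cv2.INTER_CUBIC))
```

```text
(no output)
```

View pics/topc.png

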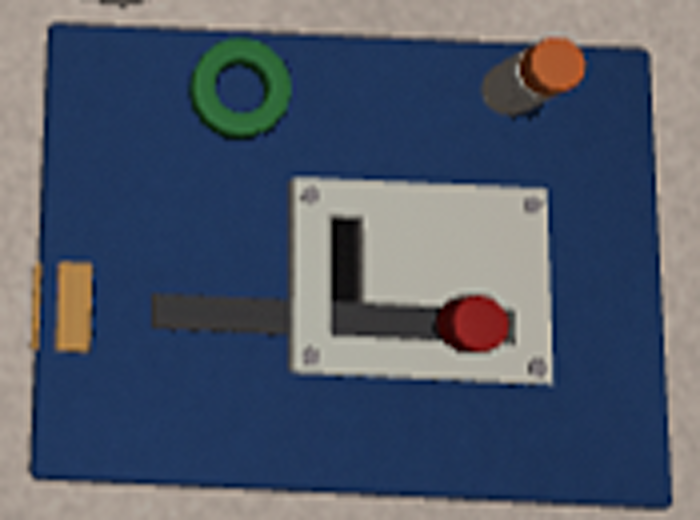

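View pics/sidec.png

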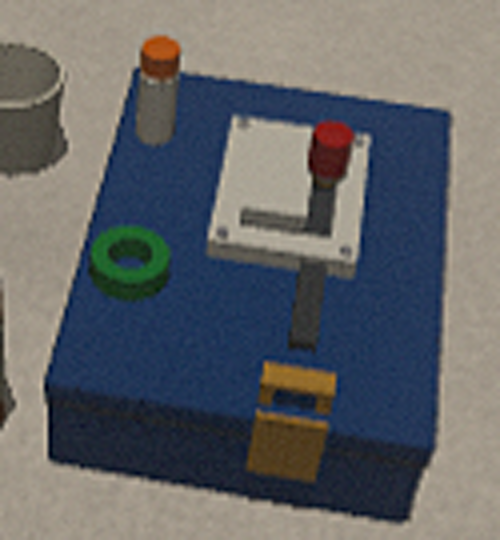

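```bash
cat > h.py <<'E'
import numpy as np, cv2
from scipy.spatial.transform import Rotation as R
from scipy.optimize import least_squares
from workcell import manip, cams
def proj(n,P):
    c=cams.camera_params(n); r=R.from_quat(c['rotation'])
    q=r.inv().apply(np.atleast_2d(P)-c['xyz'])*[1,-1,-1]
    K=np.array([[c['fx'],0,c['cx']],[0,c['fy'],c['cy']],[0,0,1]])
    return cv2.projectPoints(q,np.zeros(3),np.zeros(3),K,c['dist_coeffs'])[0][:,0]
def box(p,L):  # box frame (m) -> world
    return R.from_euler('z',p[2]).apply(np.atleast_2d(L))+[p[0],p[1],0]
E
python3 - <<'E'
from h import *
full=lambda a,o:(np.array(a)+.5)/4-.5+o
plate=[(35,30,94),(35,-90,94),(-55,-90,94),(-55,30,94)]
lid=[(110,150,80),(110,-150,80),(-110,-150,80),(-110,150,80)]
L=np.array(plate+lid)/1e3
T=full([(292,178),(547,187),(553,384),(291,372),(50,25),(649,49),(671,506),(32,477)],[250,180])
S=full([(209,245),(233,116),(370,134),(355,265),(48,388),(136,70),(451,112),(433,450)],[240,100])
kt=full([(476,323)],[250,180]); ks=full([(332,134)],[240,100])
for use in('ts','t','s'):
    def f(p):
        B=box(p,L); e=[]
        if 't' in use:e.append(proj('top',B)-T)
        if 's' in use:e.append(proj('side',B)-S)
        return np.concatenate(e).ravel()
    r=min((least_squares(f,[.5,-.05,a],loss='soft_l1') for a in(0,1.5,3,-1.5)),key=lambda r:r.cost)
    print(use,r.x,np.degrees(r.x[2]),np.round(f(r.x).reshape(-1,2),1).tolist())
    if use=='ts':p=r.x
    def g(k):return np.concatenate([proj('top',box(r.x,[k[0],k[1],.126]))-kt,proj('side',box(r.x,[k[0],k[1],.126]))-ks]).ravel()
    k=least_squares(g,[-.03,-.05]);print('knob box',k.x,k.fun)
np.save('p.npy',p)
for nm,l in dict(knob=[-.03,-.055,.112],corner=[-.03,.005,.112],end=[.01,.005,.112]).items():print(nm,box(p,l))
o=manip.get_obs();print(R.from_quat(o['ee_rot']).as_matrix().round(3))
E
```

```text
ts [ 0.59548621 -0.12875273  0.16921223] 9.695146413192312 [[-0.2, -0.1], [-0.8, 0.4], [-0.5, -0.2], [-0.0, -0.1], [-1.3, -1.1], [0.2, -0.9], [1.0, 1.2], [-1.3, 1.2], [-0.5, -1.5], [-0.1, -0.1], [-0.0, 0.4], [0.4, -0.7], [-1.4, -1.7], [-0.3, -1.7], [0.5, -0.9], [1.1, -0.6]]
knob box [-0.02977113 -0.04605363] [-0.00689416 -0.22327258  0.31513189  0.00414675]
t [ 0.59584244 -0.12941512  0.16782296] 9.615547234289906 [[0.2, -0.2], [-0.4, 0.3], [-0.1, -0.2], [0.3, -0.2], [-0.9, -1.3], [0.7, -0.9], [1.3, 1.2], [-1.0, 0.9]]
knob box [-0.02994771 -0.04538236] [-0.00689416 -0.22327258  0.31513189  0.00414675]
s [ 0.59446482 -0.12611106  0.17484151] 10.017680874212953 [[-0.3, -0.6], [-0.2, 0.7], [-0.1, 1.0], [0.7, 0.1], [-1.1, -0.5], [-0.6, -1.0], [0.3, -0.4], [1.7, 0.3]]
knob box [-0.02948361 -0.04866438] [-0.00689416 -0.22327258  0.31513189  0.00414675]
knob [[ 0.575177   -0.18801938  0.112     ]]
corner [[ 0.56507265 -0.12887631  0.112     ]]
end [[ 0.60450136 -0.12214008  0.112     ]]
[[ 0.292 -0.956 -0.   ]
 [-0.956 -0.292  0.001]
 [-0.001  0.    -1.   ]]
```

The fit of both views agrees to about 3 mm: box centre (0.595,-0.129), yaw 9.7°. The knob is at box (-30,-46). First I move above a point 45 mm behind the knob with the fingers shut.

move_arm(moves=[[0, 0, 7.3, -0.241, -0.49, 0, 0], [0, 0, 7.3, -0.241, -0.49, 0, 0], [0, 0, 7.3, -0.241, -0.49, 0, 0], [0, 0, 7.3, -0.241, -0.49, 0, 0], [0, 0, 7.3, -0.241, -0.49, 0, 0], [0, 0, 7.3, -0.241, -0.49, 0, 0], [0, 0, 7.3, -0.241, -0.49, 0, 0], [0, 0, 7.3, -0.241, -0.49, 0, 0], [0, 0, 7.3, -0.241, -0.49, 0, 0], [0, 0, 7.3, -0.241, -0.49, 0, 0]])

```text
clock: 1.1
position: [0.5483, -0.2539, 0.1992]
ee_rot: [0.764, -0.645, -0.0, 0.0]
ft_force: [1.0, -0.4, 0.4]
grip_width: 0.0
```

move_arm(moves=[[0, 0, 0, 0, 0, 0, 0], [0, 0, 0, 0, 0, 0, 0]])

```text
clock: 1.3
position: [0.5479, -0.254, 0.1988]
ee_rot: [0.765, -0.644, -0.001, 0.0]
ft_force: [0.2, 0.2, -0.7]
grip_width: 0.002
```

```bash
cat >> h.py <<'E'
def tell():
    p=np.load('p.npy'); o=manip.get_obs(); m=R.from_quat(o['ee_rot']).as_matrix()
    b=R.from_euler('z',-p[2]).apply(o['position']-[p[0],p[1],0])
    print('TCP in box mm',(b*1e3).round(1),'tool x in box',R.from_euler('z',-p[2]).apply(m[:,0]).round(3),'tool z',m[:,2].round(3),'F',R.from_euler('z',-p[2]).apply(o['ft_force']).round(1),'t',o['clock'])
E
python3 -c "from h import *;tell()"
```

```text
TCP in box mm [ -68.  -115.5  198.8] tool x in box [ 0.003 -1.    -0.001] tool z [-0.001  0.001 -1.   ] F [ 0.2  0.1 -0.7] t 1.3
```

move_arm(moves=[[0, 0, 0, -0.0245, -0.038, 0.01, 0], [0, 0, 0, -0.0245, -0.038, 0.05, 0], [0, 0, 0, -0.0245, -0.038, 0.075, 0], [0, 0, 0, -0.0245, -0.038, 0.092, 0], [0, 0, 0, -0.0245, -0.038, 0.092, 0], [0, 0, 0, -0.0245, -0.038, 0.092, 0]])

```text
clock: 1.9
position: [0.5802, -0.2262, 0.1079]
ee_rot: [0.764, -0.645, 0.0, 0.0]
ft_force: [0.3, -0.2, 1.2]
grip_width: -0.003
```

Run:
```python
from h import *;tell()
a=cams.camera("top")[180:310,250:425,::-1];b=cams.camera("side")[80:210,240:365,::-1]
cv2.imwrite("pics/c1.png",cv2.resize(np.hstack([a,b]),None,fx=2.6,fy=2.6,interpolation=cv2.INTER_CUBIC))
```

```text
TCP in box mm [-31.5 -93.5 107.9] tool x in box [-0.002 -1.     0.   ] tool z [-0.    -0.001 -1.   ] F [ 0.3 -0.3  1.2] t 1.9
```

View pics/c1.png

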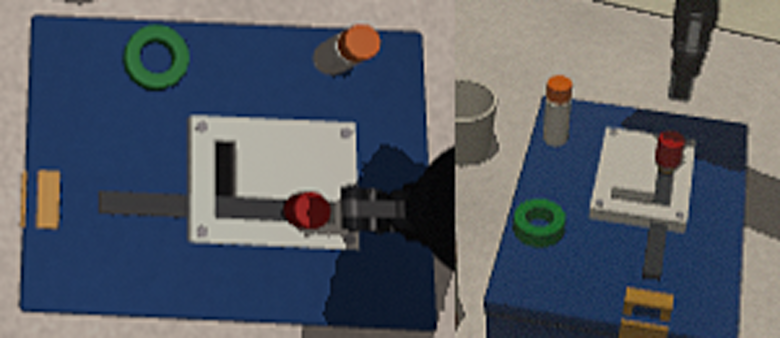

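The left view shows the fingertip (355,207) in line behind the knob (307,210), and the side view agrees. Now I push along the long leg.

move_arm(moves=[[0, 0, 0, -0.01, -0.001, 0.001, 0], [0, 0, 0, -0.02, -0.001, 0.001, 0], [0, 0, 0, -0.028, -0.001, 0.001, 0], [0, 0, 0, -0.035, -0.001, 0.001, 0], [0, 0, 0, -0.042, -0.001, 0.001, 0], [0, 0, 0, -0.049, -0.001, 0.001, 0], [0, 0, 0, -0.056, -0.001, 0.001, 0], [0, 0, 0, -0.06, -0.001, 0.001, 0], [0, 0, 0, -0.063, -0.001, 0.001, 0], [0, 0, 0, -0.063, -0.001, 0.001, 0]])

```text
clock: 3.0
position: [0.571, -0.1623, 0.1064]
ee_rot: [0.765, -0.645, 0.0, -0.0]
ft_force: [-0.2, 0.4, 0.1]
grip_width: 0.001
```

```bash
python3 -c "from h import *;tell()"
```

```text
TCP in box mm [-29.8 -28.9 106.4] tool x in box [ 0.001 -1.     0.   ] tool z [ 0. -0. -1.] F [-0.2  0.4  0.1] t 3.0
```

move_arm(moves=[[0, 0, 0, -0.002, 0, 0, 0], [0, 0, 0, -0.004, 0, 0, 0], [0, 0, 0, -0.006, 0, 0, 0]])

```text
clock: 3.3
position: [0.57, -0.1567, 0.1064]
ee_rot: [0.764, -0.645, 0.0, 0.0]
ft_force: [0.1, 0.1, -0.6]
grip_width: 0.0
```

Run:
```python
from h import *;tell()
a=cams.camera("top")[180:310,250:425,::-1];b=cams.camera("side")[80:210,240:365,::-1]
cv2.imwrite("pics/c2.png",cv2.resize(np.hstack([a,b]),None,fx=2.6,fy=2.6,interpolation=cv2.INTER_CUBIC))
```

```text
TCP in box mm [-29.9 -23.3 106.4] tool x in box [-0. -1.  0.] tool z [ 0. -0. -1.] F [ 0.1  0.1 -0.6] t 3.3
```

View pics/c2.png

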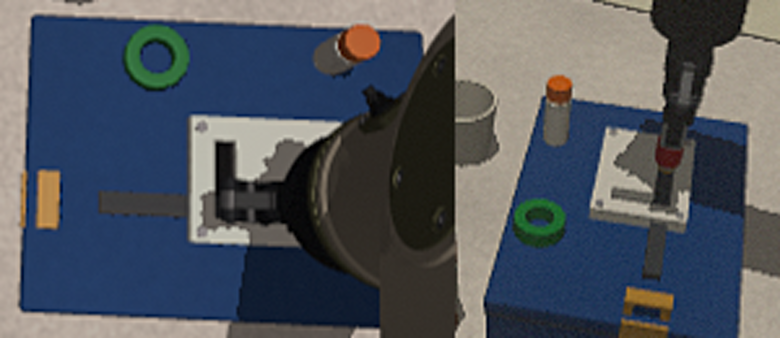

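Run:
```python
from h import *
p=np.load('p.npy')
for nm,l in dict(tip_then=[-.0315,-.0935,.108],tip_now=[-.03,-.0233,.1064],knobtop_start=[-.03,-.046,.126],knob_corner=[-.03,.005,.126],bolt_start=[-.03,.06,.08]).items():
    w=box(p,l); a=(proj('top',w)[0]-[250,180])*2.6; b=(proj('side',w)[0]-[240,80])*2.6+[455,0]
    print(nm,a.round(),b.round())
```

```text
tip_then [368. 214.] [673. 123.]
tip_now [267. 208.] [666. 169.]
knobtop_start [308. 209.] [671. 138.]
knob_corner [234. 205.] [666. 173.]
bolt_start [144. 204.] [653. 251.]
```

The fingertip appears higher than projected in the side view, and I can't yet tell whether the knob moved. I need a closer look.

Run:
```python
from h import *
a=cams.camera("top")[220:280,310:370,::-1];b=cams.camera("side")[90:190,290:350,::-1]
a=cv2.resize(a,(400,400),interpolation=cv2.INTER_CUBIC);b=cv2.resize(b,(360,600),interpolation=cv2.INTER_CUBIC)
a=cv2.copyMakeBorder(a,0,200,0,0,cv2.BORDER_CONSTANT)
cv2.imwrite("pics/c3.png",cv2.convertScaleAbs(np.hstack([a,b]),alpha=1.8))
```

```text
(no output)
```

View pics/c3.png

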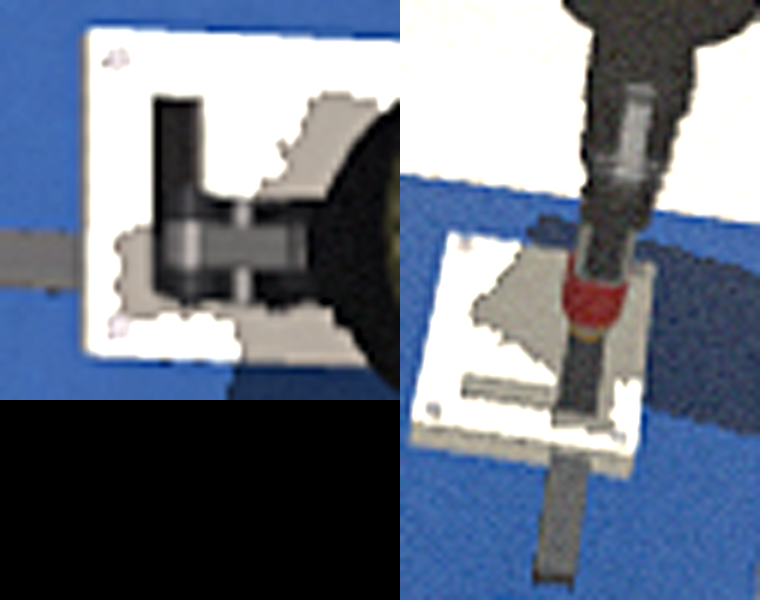

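Run:
```python
from h import *
p=np.load('p.npy')
for l,row in(([-.0315,-.0935],117.7),([-.03,-.0233],136.7)):
  for off in(0,.01):
    print([ (z,round(proj('side',box(p,[l[0],l[1]+off,z]))[0][1]-row,1)) for z in(.105,.115,.12,.125,.13,.135)])
```

```text
[(0.105, np.float64(10.4)), (0.115, np.float64(7.3)), (0.12, np.float64(5.7)), (0.125, np.float64(4.2)), (0.13, np.float64(2.6)), (0.135, np.float64(1.0))]
[(0.105, np.float64(12.8)), (0.115, np.float64(9.7)), (0.12, np.float64(8.1)), (0.125, np.float64(6.6)), (0.13, np.float64(5.0)), (0.135, np.float64(3.4))]
[(0.105, np.float64(8.9)), (0.115, np.float64(5.8)), (0.12, np.float64(4.2)), (0.125, np.float64(2.7)), (0.13, np.float64(1.1)), (0.135, np.float64(-0.5))]
[(0.105, np.float64(11.6)), (0.115, np.float64(8.5)), (0.12, np.float64(6.9)), (0.125, np.float64(5.3)), (0.13, np.float64(3.7)), (0.135, np.float64(2.1))]
```

The knob has not moved. The fingertip passed over it with no force, so the real tip is about 20–25 mm higher than the reported TCP. I'll raise, go back behind the knob and lower slowly while watching the force.

move_arm(moves=[[0, 0, 0, 0, 0, -0.01, 0], [0, 0, 0, 0.03, 0, -0.015, 0], [0, 0, 0, 0.065, 0, -0.015, 0], [0, 0, 0, 0.075, 0, -0.015, 0], [0, 0, 0, 0.075, 0, 0, 0], [0, 0, 0, 0.075, 0, 0.005, 0], [0, 0, 0, 0.075, 0, 0.009, 0], [0, 0, 0, 0.075, 0, 0.013, 0], [0, 0, 0, 0.075, 0, 0.016, 0], [0, 0, 0, 0.075, 0, 0.016, 0]])

```text
clock: 4.5
position: [0.5825, -0.2302, 0.0901]
ee_rot: [0.765, -0.645, -0.0, 0.0]
ft_force: [0.5, 0.2, -0.0]
grip_width: -0.001
```

Run:
```python
from h import *;tell()
a=cams.camera("top")[220:280,325:395,::-1];b=cams.camera("side")[90:190,290:350,::-1]
a=cv2.resize(a,(420,360),interpolation=cv2.INTER_CUBIC);b=cv2.resize(b,(360,600),interpolation=cv2.INTER_CUBIC)
a=cv2.copyMakeBorder(a,0,240,0,0,cv2.BORDER_CONSTANT)
cv2.imwrite("pics/c4.png",cv2.convertScaleAbs(np.hstack([a,b]),alpha=1.8))
```

```text
TCP in box mm [-29.9 -97.8  90.1] tool x in box [ 0.001 -1.    -0.   ] tool z [-0.  0. -1.] F [ 0.5  0.1 -0. ] t 4.5
```

View pics/c4.png

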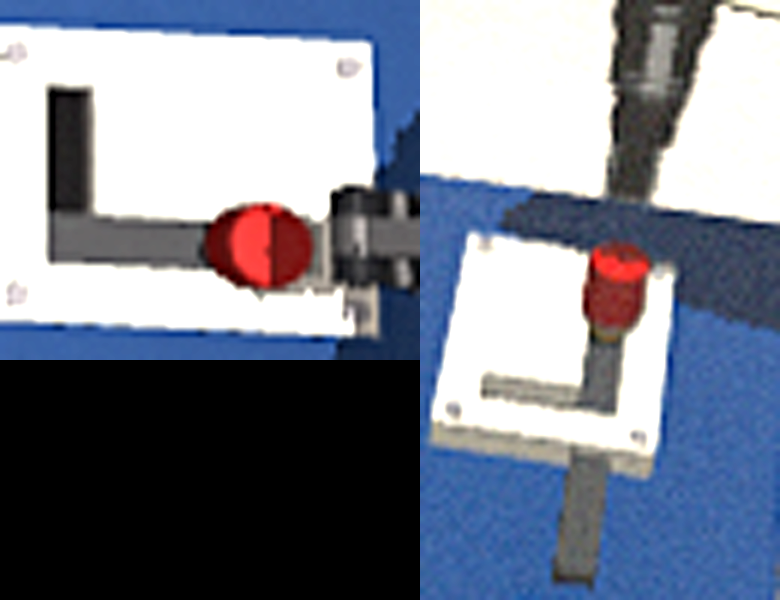

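Run:
```python
from h import *
p=np.load('p.npy')
for y in(-.098,-.115):print([(z,proj('side',box(p,[-.03,y,z]))[0].round(1).tolist()) for z in(.08,.09,.1,.11,.12,.13)])
print([(y,((proj('top',box(p,[-.03,y,.12]))[0]-[325,220])*6).round().tolist()) for y in(-.07,-.08,-.09,-.1,-.11)])
```

```text
[(0.08, [321.9, 134.4]), (0.09, [322.5, 131.5]), (0.1, [323.1, 128.5]), (0.11, [323.7, 125.4]), (0.12, [324.3, 122.3]), (0.13, [324.9, 119.1])]
[(0.08, [322.5, 130.4]), (0.09, [323.0, 127.5]), (0.1, [323.6, 124.5]), (0.11, [324.2, 121.4]), (0.12, [324.8, 118.3]), (0.13, [325.5, 115.2])]
[(-0.07, [336.0, 246.0]), (-0.08, [369.0, 247.0]), (-0.09, [403.0, 249.0]), (-0.1, [437.0, 250.0]), (-0.11, [470.0, 252.0])]
```

move_arm(moves=[[0, 0, 0, 0, 0, 0.003, 0], [0, 0, 0, 0, 0, 0.006, 0], [0, 0, 0, 0, 0, 0.009, 0], [0, 0, 0, 0, 0, 0.012, 0], [0, 0, 0, 0, 0, 0.012, 0]])

```text
clock: 5.1
position: [0.5823, -0.2305, 0.0778]
ee_rot: [0.764, -0.645, -0.0, 0.0]
ft_force: [0.1, -0.3, 0.2]
grip_width: -0.001
```

```bash
python3 -c "from h import *;tell()"
```

```text
TCP in box mm [-30.1 -98.1  77.8] tool x in box [ 0. -1. -0.] tool z [-0.001  0.    -1.   ] F [ 0.1 -0.3  0.2] t 5.1
```

Reported z is 0.078, below the plate top at 0.094, with no force. That confirms the reported TCP is too low. Next I push forward until I feel the knob.

move_arm(moves=[[0, 0, 0, -0.006, 0, 0, 0], [0, 0, 0, -0.012, 0, 0, 0], [0, 0, 0, -0.018, 0, 0, 0], [0, 0, 0, -0.024, 0, 0, 0], [0, 0, 0, -0.03, 0, 0, 0], [0, 0, 0, -0.036, 0, 0, 0], [0, 0, 0, -0.042, 0, 0, 0]])

```text
clock: 5.8
position: [0.5757, -0.1891, 0.0786]
ee_rot: [0.764, -0.645, 0.0, 0.0]
ft_force: [1.3, -2.0, 1.4]
grip_width: -0.0
```

Run:
```python
from h import *;tell()
a=cams.camera("top")[220:280,325:395,::-1];b=cams.camera("side")[90:190,290:350,::-1]
a=cv2.resize(a,(420,360),interpolation=cv2.INTER_CUBIC);b=cv2.resize(b,(360,600),interpolation=cv2.INTER_CUBIC)
a=cv2.copyMakeBorder(a,0,240,0,0,cv2.BORDER_CONSTANT)
cv2.imwrite("pics/c5.png",cv2.convertScaleAbs(np.hstack([a,b]),alpha=1.8))
```

```text
TCP in box mm [-29.7 -56.1  78.6] tool x in box [-0.    -1.     0.001] tool z [ 0.001 -0.    -1.   ] F [ 0.9 -2.2  1.4] t 5.8
```

View pics/c5.png

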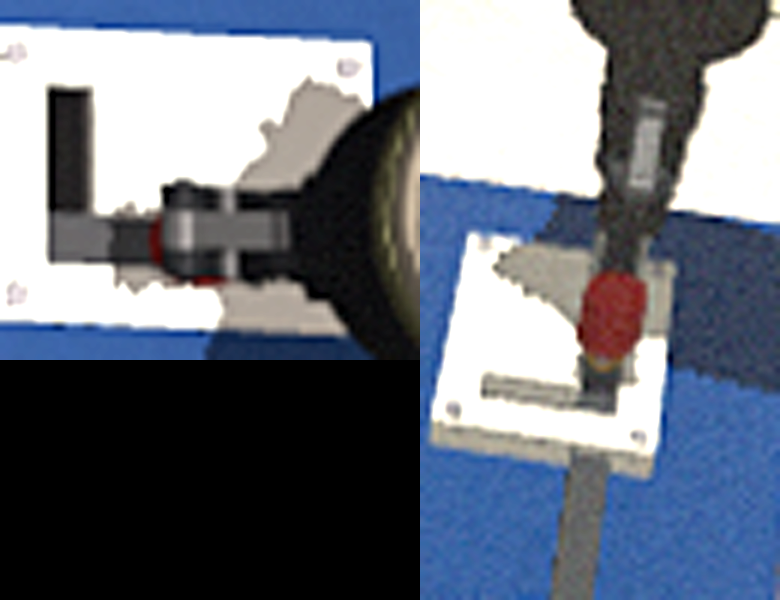

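The knob is now moving: the side view shows it at (612,310), the bolt is extending and the force is 2.2 N. About 32 mm remain to the corner.

move_arm(moves=[[0, 0, 0, -0.006, 0, 0, 0], [0, 0, 0, -0.012, 0, 0, 0], [0, 0, 0, -0.018, 0, 0, 0], [0, 0, 0, -0.023, 0, 0, 0], [0, 0, 0, -0.026, 0, 0, 0], [0, 0, 0, -0.028, 0, 0, 0]])

```text
clock: 6.5
position: [0.5708, -0.1612, 0.0784]
ee_rot: [0.764, -0.645, -0.0, 0.0]
ft_force: [-0.3, -1.4, 1.2]
grip_width: 0.002
```

```bash
python3 -c "from h import *;tell()"
```

```text
TCP in box mm [-29.8 -27.9  78.4] tool x in box [ 0.001 -1.     0.   ] tool z [-0. -0. -1.] F [-0.5 -1.4  1.2] t 6.5
```

move_arm(moves=[[0, 0, 0, -0.002, 0, 0, 0], [0, 0, 0, -0.004, 0, 0, 0]])

```text
clock: 6.7
position: [0.5702, -0.1577, 0.0784]
ee_rot: [0.764, -0.645, 0.0, 0.0]
ft_force: [0.4, -2.5, 0.0]
grip_width: -0.006
```

move_arm(moves=[[0, 0, 0, -0.0015, 0, 0, 0], [0, 0, 0, -0.0015, 0, 0, 0]])

```text
clock: 6.9
position: [0.5699, -0.1559, 0.0784]
ee_rot: [0.764, -0.645, -0.0, -0.0]
ft_force: [-0.2, -1.8, 1.0]
grip_width: 0.003
```

move_arm(moves=[[0, 0, 0, -0.0015, 0, 0, 0], [0, 0, 0, -0.0015, 0, 0, 0]])

```text
clock: 7.1
position: [0.5697, -0.155, 0.0785]
ee_rot: [0.764, -0.645, 0.0, 0.0]
ft_force: [1.0, -2.7, 0.9]
grip_width: -0.003
```

move_arm(moves=[[0, 0, 0, -0.0015, 0, 0, 0], [0, 0, 0, -0.0015, 0, 0, 0]])

```text
clock: 7.3
position: [0.5696, -0.1545, 0.0786]
ee_rot: [0.764, -0.645, 0.001, 0.0]
ft_force: [2.6, -5.1, 0.4]
grip_width: 0.004
```

move_arm(moves=[[0, 0, 0, -0.0015, 0, 0, 0], [0, 0, 0, -0.0015, 0, 0, 0]])

```text
clock: 7.5
position: [0.5695, -0.1541, 0.0787]
ee_rot: [0.764, -0.645, 0.001, 0.001]
ft_force: [3.0, -8.5, -0.6]
grip_width: -0.001
```

```bash
python3 -c "from h import *;tell()"
```

```text
TCP in box mm [-29.9 -20.6  78.7] tool x in box [-0.002 -1.     0.003] tool z [ 0.001 -0.003 -1.   ] F [ 1.5 -8.9 -0.6] t 7.5
```

It is at the firm stop: the force rose to 9 N while the position held. Now I back off and go around to the knob's -x side.

move_arm(moves=[[0, 0, 0, 0.01, 0, 0, 0], [0, 0, 0, 0.025, 0, 0, 0], [0, 0, 0, 0.025, 0.02, 0, 0], [0, 0, 0, 0.025, 0.042, 0, 0], [0, 0, 0, 0.025, 0.042, 0, 0], [0, 0, 0, 0, 0.042, 0, 0], [0, 0, 0, -0.023, 0.042, 0, 0], [0, 0, 0, -0.023, 0.042, 0, 0], [0, 0, 0, -0.023, 0.042, 0, 0]])

```text
clock: 8.4
position: [0.5244, -0.1362, 0.0785]
ee_rot: [0.765, -0.644, 0.0, -0.0]
ft_force: [-0.8, 0.5, -0.2]
grip_width: 0.001
```

Run:
```python
from h import *;tell()
a=cams.camera("top")[220:280,310:380,::-1];b=cams.camera("side")[90:190,290:350,::-1]
a=cv2.resize(a,(420,360),interpolation=cv2.INTER_CUBIC);b=cv2.resize(b,(360,600),interpolation=cv2.INTER_CUBIC)
a=cv2.copyMakeBorder(a,0,240,0,0,cv2.BORDER_CONSTANT)
cv2.imwrite("pics/c6.png",cv2.convertScaleAbs(np.hstack([a,b]),alpha=1.8))
```

```text
TCP in box mm [-71.4   4.6  78.5] tool x in box [ 0.001 -1.     0.   ] tool z [ 0.  0. -1.] F [-0.7  0.6 -0.2] t 8.4
```

View pics/c6.png

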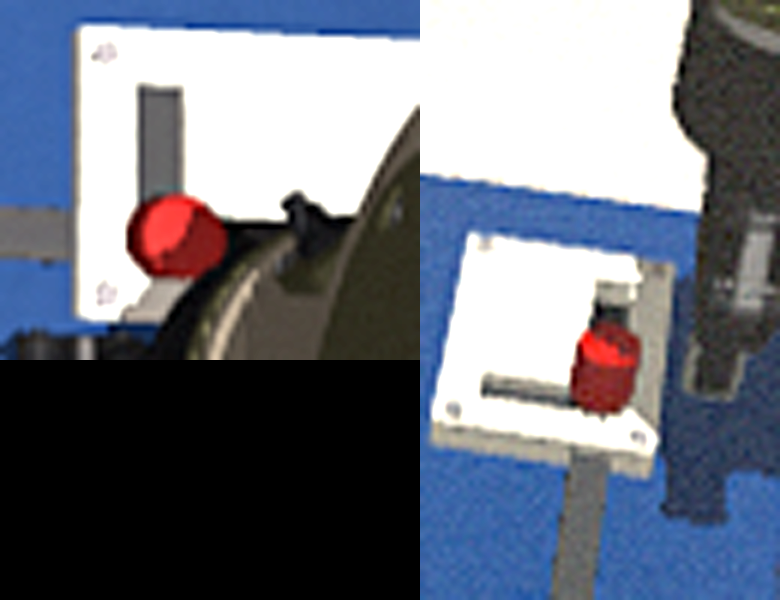

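The knob (180,235 left; 605,370 right) is at the corner, with the fingertip beside it at knob height. Now I push along box +x.

move_arm(moves=[[0, 0, 0, 0, -0.007, 0, 0], [0, 0, 0, 0, -0.014, 0, 0], [0, 0, 0, 0, -0.02, 0, 0], [0, 0, 0, 0, -0.026, 0, 0], [0, 0, 0, 0, -0.032, 0, 0], [0, 0, 0, 0, -0.038, 0, 0], [0, 0, 0, 0, -0.044, 0, 0], [0, 0, 0, 0, -0.049, 0, 0], [0, 0, 0, 0, -0.052, 0, 0]])

```text
clock: 9.4
position: [0.5755, -0.1273, 0.0783]
ee_rot: [0.764, -0.645, -0.0, 0.0]
ft_force: [-1.2, -1.2, 0.6]
grip_width: -0.001
```

```bash
python3 -c "from h import *;tell()"
```

```text
TCP in box mm [-19.4   4.8  78.3] tool x in box [ 0. -1. -0.] tool z [-0.  0. -1.] F [-1.4 -0.9  0.6] t 9.4
```

move_arm(moves=[[0, 0, 0, 0, -0.002, 0, 0], [0, 0, 0, 0, -0.002, 0, 0]])

```text
clock: 9.6
position: [0.5773, -0.1268, 0.0783]
ee_rot: [0.764, -0.645, -0.0, -0.0]
ft_force: [-0.1, -0.3, 0.9]
grip_width: 0.001
```

move_arm(moves=[[0, 0, 0, 0, -0.0015, 0, 0], [0, 0, 0, 0, -0.0015, 0, 0]])

```text
clock: 9.8
position: [0.5786, -0.1265, 0.0784]
ee_rot: [0.764, -0.645, -0.0, -0.0]
ft_force: [-1.5, -0.5, -0.1]
grip_width: -0.002
```

move_arm(moves=[[0, 0, 0, 0, -0.002, 0, 0], [0, 0, 0, 0, -0.002, 0, 0]])

```text
clock: 10.0
position: [0.5807, -0.1263, 0.0784]
ee_rot: [0.764, -0.645, -0.0, -0.0]
ft_force: [-0.3, 0.6, -0.4]
grip_width: -0.0
```

move_arm(moves=[[0, 0, 0, 0, -0.002, 0, 0], [0, 0, 0, 0, -0.002, 0, 0]])

```text
clock: 10.2
position: [0.5813, -0.1263, 0.0783]
ee_rot: [0.764, -0.645, -0.001, 0.001]
ft_force: [-8.4, -0.4, 4.6]
grip_width: 0.004
```

move_arm(moves=[[0, 0, 0, 0, -0.0015, 0, 0], [0, 0, 0, 0, -0.0015, 0, 0]])

```text
clock: 10.4
position: [0.5817, -0.1266, 0.0783]
ee_rot: [0.764, -0.645, -0.002, 0.002]
ft_force: [-13.8, -0.4, 8.3]
grip_width: -0.003
```

It is at the end stop with 14 N. I back off, raise and check.

move_arm(moves=[[0, 0, 0, 0, 0.005, 0, 0], [0, 0, 0, 0, 0.02, 0, 0], [0, 0, 0, 0, 0.04, 0, 0], [0, 0, 0, 0, 0.06, 0, 0], [0, 0, 0, 0.03, 0.07, -0.04, 0], [0, 0, 0, 0.07, 0.08, -0.08, 0], [0, 0, 0, 0.11, 0.08, -0.1, 0], [0, 0, 0, 0.15, 0.08, -0.1, 0], [0, 0, 0, 0.15, 0.08, -0.1, 0]])

```text
clock: 11.3
position: [0.5299, -0.2945, 0.1791]
ee_rot: [0.762, -0.648, 0.002, 0.001]
ft_force: [-0.6, -0.5, -0.5]
grip_width: 0.003
```

Run:
```python
from h import *;tell()
p=np.load('p.npy');w=box(p,[.01,.005,.126]);print((proj('top',w)-[250,90])*2.2,(proj('side',w)-[180,70])*2.2+[385,0])
a=cams.camera("top")[90:310,250:425,::-1];b=cams.camera("side")[70:290,180:360,::-1]
cv2.imwrite("pics/c7.png",cv2.convertScaleAbs(cv2.resize(np.hstack([a,b]),None,fx=2.2,fy=2.2,interpolation=cv2.INTER_CUBIC),alpha=1.5))
```

```text
TCP in box mm [ -92.6 -152.3  179.1] tool x in box [-0.008 -1.     0.004] tool z [ 0.002 -0.004 -1.   ] F [-0.6 -0.4 -0.5] t 11.3
[[197.15817964 322.13449052]] [[658.85827861 163.10870142]]
```

View pics/c7.png

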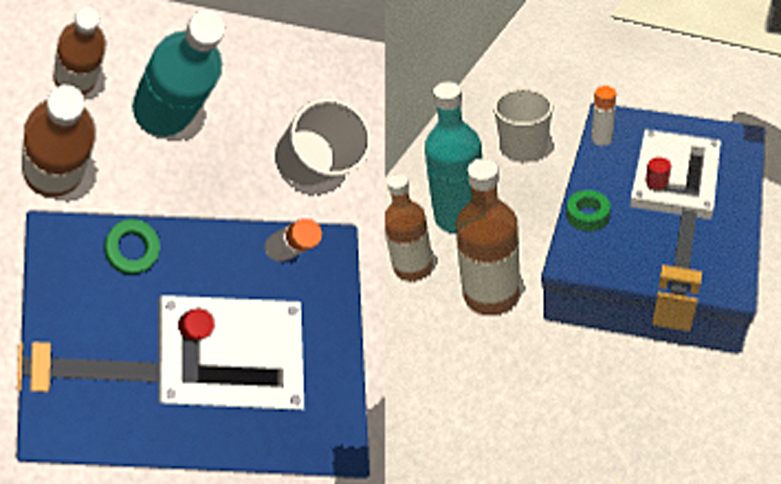

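The knob (198,323; 658,163) is within about 1 px of the predicted slot end. The bolt is in the keeper, all the other objects are where they started, and the arm is clear.

```bash
python3 -c "from h import *;print(manip.hand_in());tell()"
```

```text
the job is handed in; nothing more can be done
None
the job is handed in; nothing more can be done
```

The bolt is shot into the keeper, and I handed the job in at about 11.3 s. With the closed fingertip I pushed the knob to the corner (firm stop, about 9 N). I then went round to its other side and pushed it to the end of the short leg (firm stop, about 14 N).

**Last checks:**
- The knob is within about 1 px of the predicted slot end in both views, and the bolt lies in the keeper.
- The glue stick, tape roll, bottle and cup look unmoved and upright.
- The arm was clear of everything, with no contact force.

**What failed or disagreed:** My first pass went over the knob without touching it. The fingertip really stands about 25 mm higher than the reported TCP height. I found this in the side view and lowered the tool, so reported heights during the pushes read below the plate top. I did not trace the cause of this offset. `hand_in` gave no verdict, and the state read-out I tried afterwards was refused.

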